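# Close up the frame builder's parts chest

## Robot

A 7-joint arm with a two-finger parallel gripper is mounted at the origin on the work surface. World frame = base frame: x ahead of the robot, y to its left, z up, the work surface at z = 0. Lengths are in mm, angles in rad, forces in N, time in s.
With the tool pointing down it reaches from about 425 to 1025 mm from the base axis. Payload 3.6 kg.
Tool frame: the origin (TCP) lies at the centre of the arm's flange, where the gripper is bolted on; the fingertips stand 173 mm ahead of it and the grasp point (between the pads) lies env.pinch_z ahead of it (env.pinch_z is the distance from the TCP to the grasp point, in mm); z points along the fingers, y is the direction in which the jaws open and shut (so a half turn about z gives the same grasp; the last joint's range is limited). The gripper opens to 85 mm and grips with 20 to 120 N. Pads are 22 mm wide; open, the fingers measure 114 mm over their backs; the gripper's body (76 mm by 85 mm) begins 54 mm behind the grasp point. The pads swing forward as they close: fully open they stand 13 mm farther back than shut.
Start: joints at [1.194, 0.591, 0.048, 1.609, -0.033, 0.943, -0.034], TCP at [202.314, -696.203, 404.702] pointing down, gripper open.
Joint ranges: [-2.69, 2.69], [-0.47, 2.24], [-1.27, 1.36], [0.19, 2.51], [-1.53, 4.68], [0.08, 2.07], [-3.09, 3.09]. Speed limits (rad/s): [2.57, 2.57, 3.14, 3.14, 3.14, 3.14, 3.14].

## Interface

Orientations are given as a 3x3 rotation matrix whose columns are the frame's x, y, z axes.
In Python, from rig import env gives the robot as it stands. The module is installed in compiled form; this text tells all that it offers. Calls block until the motion is done:
- env.movep(position, orientation): joint-space move of the TCP to a pose.
- env.line_to(position, attitude=None, rate=150, f_stop=None): straight line of the TCP; attitude=None keeps the orientation; rate is the mean speed in mm/s. With f_stop (N) it stops when the force on the tool has changed by that much, and returns True; else False.
- env.move_joints(angles): joint-space move.
- env.open_gripper() and env.close_gripper(grasp_force=None): open the fingers fully, or close them until they stop; grasp_force is the grip in N (None keeps the last).
- env.hold(seconds).
- env.inverse_kinematics(position, orientation): joint angles nearest the present ones, or None.
- env.observe(): the state.
- env.get_image(name): name is "scene" or "side" or "wrist"; returns the picture (420x560x3 uint8, red, green, blue); there is no depth.
- env.calibration(name): a dict with "K" (3x3 intrinsics, pixels), "rvec" (rotation vector, rad) and "tvec" (3), from world to camera coordinates, as OpenCV has them. Camera axes: x right, y down, z forward; pixel columns grow to the right and rows downward; lengths in mm; the calibration is good to about 2 mm. A picture is of the moment at which its call begins: read the wrist's pose just before it. calibration takes no time and is no camera call; for the wrist camera it gives the pose at the moment of the call.
A pose or a line that the arm cannot do raises env.Unreachable and nothing moves.
- env.close_job(): hands the job in, once; it reports no verdict.
The state is a dict: "t": time; "joints": joint angles; "qd": joint speeds; "joint_torque": joint torques, N m; "position": TCP position; "ee_rot": TCP orientation; "contact_force": force on the tool from outside, world axes, zero at the start; "ft_torque": the same for the moment, N m; "gripper_width": finger opening in mm.
Only numpy, scipy, OpenCV 4.12 (cv2) and the standard library are available. Lean on these libraries where they do the work, as an engineer would, in place of code of your own. Each camera call takes 0.05 s, during which the arm holds its last target.

## Task

Close up the small plywood parts chest on the bench using the fingers only: push both open drawers fully home first, then push the raised lid down until it lies shut. Push gently, without slamming the drawers or lid, pulling a drawer back out or picking anything up, and leave the loose tools and bicycle parts around it standing and lying where they are.

Things in the scene. Friction and masses are not known exactly. Their poses are not given: they have to be found in the camera images.
- chest: plywood small-parts chest screwed to the bench, 150 deep (x) x 260 wide (y) x 100 mm high to its rim, plus a 10 mm lid. Origin at the centre of its underside, on the bench; x points from the front (drawers) to the back (hinges), y to the left as seen facing the drawers, z up. Open tray under the lid, two drawers side by side below it
- left_pull (a point): centre of the outer face of the dark wooden bar pull on the left drawer, which travels with the drawer. Bar: 50 mm wide, 12 mm high, stands 14 mm proud of the drawer front; its centre is 45 mm above the bench. With the drawer home it lies at chest (-89, +60, 45) mm. The drawer front is 108 mm wide and reaches from 10 to 62 mm above the bench
- right_pull (a point): the same on the right drawer; with the drawer home it lies at chest (-89, -60, 45) mm
- left_drawer (a joint): left drawer's opening in m: 0 = fully home, grows as it slides out towards the chest's -x; stop at 0.09. Starts 0.03 to 0.06. Slides with about 1.5 N of friction and stays where it is left
- right_drawer (a joint): the same for the right drawer
- lid (a joint): angle of the lid in rad: 0 = shut and level on the rim, 1.57 = upright. Starts 1.05 to 1.4, so leaning a little towards the front. Stiff friction hinge: it stays at any angle and needs about 1 to 4 N at its front part to swing down
- lid_hinge (a point): middle of the lid's hinge line, along the chest's y at the top back edge: chest (75, 0, 100) mm. The plywood lid is 150 mm from hinge to front edge, 260 mm wide, 10 mm thick, its underside on the hinge line
- lid_front (a point): middle of the lid's front edge, on its upper (outer) face, 150 mm from the hinge line; moves with the lid. A dark wooden finger tab, 50 mm wide, stands 12 mm out from this edge; its top lies 1 mm below the lid's outer face
- bb_shell: bicycle bottom-bracket shell: a short steel tube, 40 mm outside diameter, 68 mm tall, standing on end about 45 to 95 mm out from the open drawers, near the chest's middle line. Origin at the centre of its underside. Not to be disturbed
- headset_cup: aluminium ring, 48 mm outside diameter, 22 mm tall, on the bench to the left of the drawers. Origin at the centre of its underside. Not to be disturbed
- flux_jar: closed jar, 56 mm diameter, 75 mm tall, standing to the right of the chest. Origin at the centre of its underside. Not to be disturbed
- brush: brush with a wooden handle lying on the bench left of the chest. Not to be disturbed
- mallet: hammer with a wooden handle lying on the bench right of the chest. Not to be disturbed
- lockring: dark steel ring, 52 mm outside diameter, 10 mm tall, lying behind the chest. Origin at the centre of its underside. Not to be disturbed
- screwdriver: screwdriver with a black handle lying well to the left on the bench. Not to be disturbed

How it is judged (in metres and radians):
On the way, in this order (a step that is already met when the one before it is completed fails the run):
1. both drawers are fully home while the lid is still well up (value of joint each of left_drawer, right_drawer below 0.004 m and value of joint lid above 0.7 rad), for 0.2 s.
2. the lid is shut (value of joint lid below 0.04 rad), for 0.2 s.
At the end, for the whole second after the job is handed in: Both drawers within 4 mm of fully home, the lid within 0.04 rad of shut and at rest, every loose thing within 25 mm of where it started and at rest (value of joint each of left_drawer, right_drawer below 0.004 m and value of joint lid below 0.04 rad and velocity of joint lid between -0.05 and 0.05 rad/s and distance of each of bb_shell, headset_cup, flux_jar, brush, mallet, lockring, screwdriver from where it was at the start of the episode below 0.025 m and linear speed of each of bb_shell, headset_cup, flux_jar, brush, mallet, lockring, screwdriver below 0.02 m/s); the robot touches nothing.
It fails at once if one of the loose things on the bench is picked up or shifted by more than 25 mm (distance of any of bb_shell, headset_cup, flux_jar, brush, mallet, lockring, screwdriver from where it was at the start of the episode above 0.025 m).
It fails at once if a drawer is slammed (faster than 0.5 m/s) or the lid is slammed (faster than 3 rad/s) (velocity of joint any of left_drawer, right_drawer below -0.5 m/s or velocity of joint lid below -3 rad/s).
It fails at once if a drawer is pulled back out ((value of joint left_drawer above 0.015 m and velocity of joint left_drawer above 0.06 m/s) or (value of joint right_drawer above 0.015 m and velocity of joint right_drawer above 0.06 m/s)).
It fails at once if the lid is thrown back past upright (value of joint lid above 1.6 rad).
It fails at once if the gripper's body or the arm, not the fingers, pushes on the chest, a drawer or the lid (over 5 N) (contact force between the arm and chest above 5 N).
It also fails if it takes over 64 s, if anything falls off the work surface, if the arm or the gripper's body presses on something with over 40 N, if the wrist force passes 120 N, or if a joint passes its speed limit or range.

## Working session

There is one attempt and no reset: what is moved stays moved. The work goes in short steps, each a Python script; the robot and the scene stay as the last script left them, time stands still between calls to the robot, and variables do not carry over. Pictures are saved under pics/ and viewed, and the job is handed in when it is done.

```bash
mkdir -p pics; python3 - <<'E'
from rig import env
import cv2
o=env.observe()
print(o['t'],o['position'],o['ee_rot'],o['gripper_width'],env.pinch_z)
for n in("scene","side","wrist"):
    im=env.get_image(n); cv2.imwrite(f"pics/{n}0.png",im[:,:,::-1]); c=env.calibration(n);print(n,c)
E
```

```text
0.0 [ 202.24444237 -695.75994669  403.54496596] [[ 9.60241298e-01  2.79170466e-01 -7.07977728e-04]
 [ 2.79171348e-01 -9.60239018e-01  2.09457028e-03]
 [-9.50856776e-05 -2.20893998e-03 -9.99997556e-01]] 85.50178551246272 154.70000000000002
scene {'K': array([[380.73945045,   0.        , 285.77871524],
       [  0.        , 380.73945045, 210.19387984],
       [  0.        ,   0.        ,   1.        ]]), 'rvec': array([ 0.86199163,  2.45365358, -1.19724493]), 'tvec': array([ 449.7698677 , -211.14225327, 1223.20631076])}
side {'K': array([[386.00363839,   0.        , 284.43933717],
       [  0.        , 386.00363839, 207.11247764],
       [  0.        ,   0.        ,   1.        ]]), 'rvec': array([ 0.40719914, -2.83709568,  1.0739602 ]), 'tvec': array([591.54373951, 139.31046932, 896.90151932])}
wrist {'K': array([[329.03904592,   0.        , 274.26194336],
       [  0.        , 329.03904592, 206.34950156],
       [  0.        ,   0.        ,   1.        ]]), 'rvec': array([-2.32397251,  1.74305124,  0.25085116]), 'tvec': array([-724.09801399,  -35.64767746,  378.24794656])}
```

View pics/scene0.png

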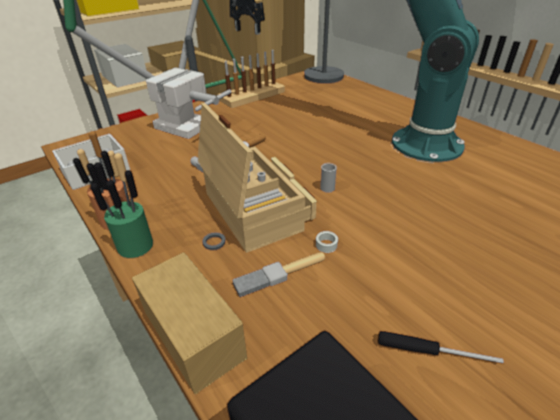

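View pics/side0.png

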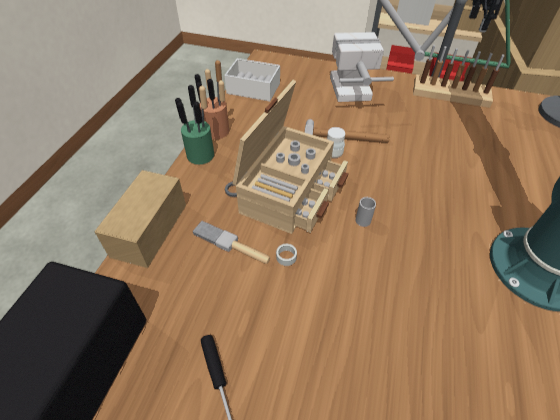

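View pics/wrist0.png

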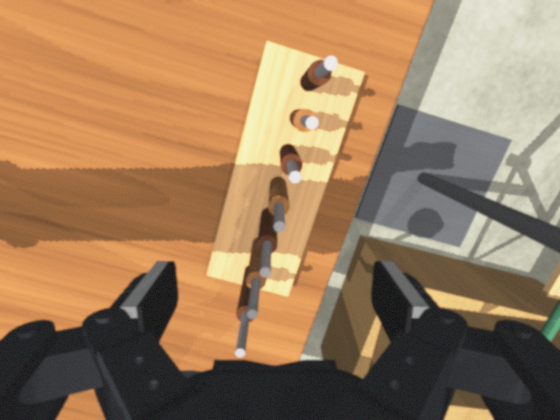

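The scene view shows the chest at about (255,195), the shell at (328,178), the cup at (327,241) and the brush at (280,272). In the side view the pulls are at about (321,211) and (342,180), with the lid tab near (271,104). I'll enlarge both views.

```bash
python3 - <<'E'
import cv2
a=cv2.imread('pics/scene0.png')[90:270,180:360]; cv2.imwrite('pics/scene0z.png',cv2.resize(a,(600,600),interpolation=cv2.INTER_CUBIC))
a=cv2.imread('pics/side0.png')[75:275,190:400]; cv2.imwrite('pics/side0z.png',cv2.resize(a,(630,600),interpolation=cv2.INTER_CUBIC))
E
```

```text
(no output)
```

View pics/scene0z.png

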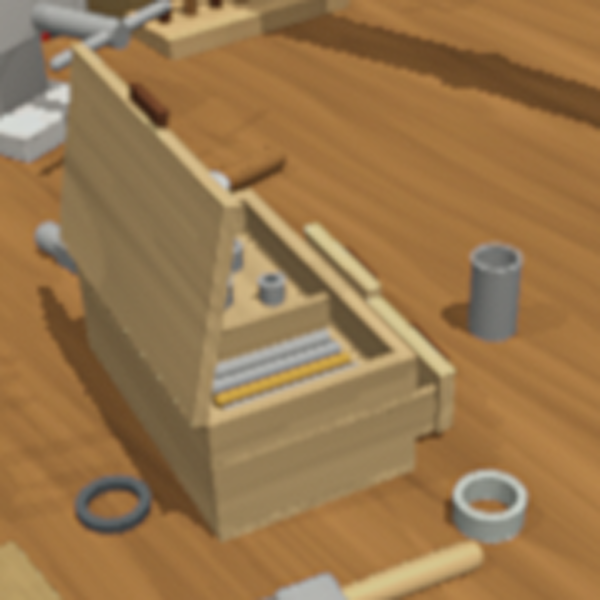

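View pics/side0z.png

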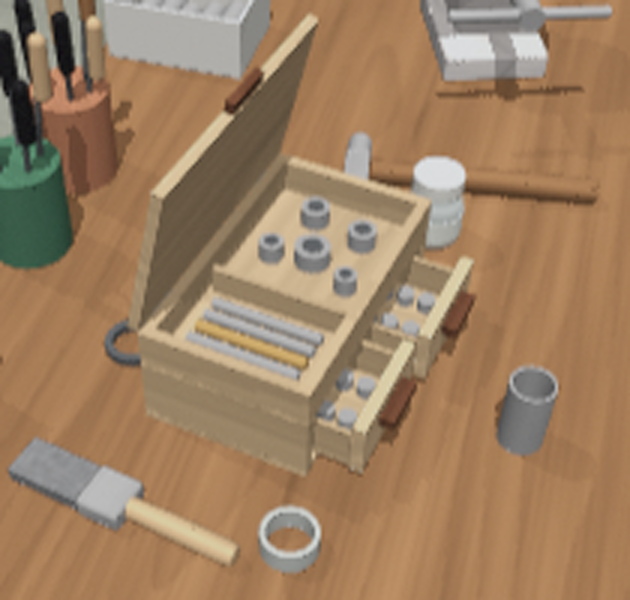

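```bash
cat > h.py <<'E'
import numpy as np,cv2
def ray(c,p):
    R=cv2.Rodrigues(c['rvec'])[0]; u=cv2.undistortPoints(np.array([[p]],float),c['K'],None)[0,0]
    return -R.T@c['tvec'], R.T@np.array([u[0],u[1],1])
def onz(c,p,z):
    o,d=ray(c,p); return o+d*(z-o[2])/d[2]
def tri(c1,p1,c2,p2):
    P=[c['K']@np.c_[cv2.Rodrigues(c['rvec'])[0],c['tvec']] for c in(c1,c2)]
    x=cv2.triangulatePoints(P[0],P[1],np.array(p1,float).reshape(2,1),np.array(p2,float).reshape(2,1))[:,0]; return x[:3]/x[3]
def proj(c,X): return cv2.projectPoints(np.array(X,float).reshape(-1,3),c['rvec'],c['tvec'],c['K'],None)[0][:,0]
E
python3 - <<'E'
from rig import env
from h import *
np.set_printoptions(precision=1,suppress=True)
cs,cd=env.calibration('scene'),env.calibration('side')
S=lambda x,y:(180+x/3.3333-.35,90+y/3.3333-.35)
D=lambda x,y:(190+x/3-.33,75+y/3-.33)
for n,p,z in [('LFT',(415,360),100),('LBB',(222,538),0),('LFB',(412,470),0)]: print('sc',n,onz(cs,S(*p),z))
for n,p,z in [('LFT',(308,395),100),('LFB',(310,470),0),('LBB',(147,412),0),('RFT',(430,205),100),('RBT',(290,160),100),('LBT',(142,333),100)]: print('sd',n,onz(cd,D(*p),z))
print('LFT',tri(cs,S(415,360),cd,D(308,395)))
print('tab',tri(cs,S(150,105),cd,D(245,90)))
print('lid Lcorner',tri(cs,S(232,200),cd,D(155,195)))
print('lid Rcorner',tri(cs,S(80,45),cd,D(313,20)))
print('Ldrawer front topL',tri(cs,S(450,372),cd,D(366,462)) ,onz(cs,S(450,372),62))
print('Rdr topR',onz(cs,S(310,226),62),onz(cd,D(468,262),62))
print('Ldr top',onz(cd,D(412,347),62),onz(cd,D(358,440),62))
print('Lpull',onz(cd,D(400,402),45),'Rpull',onz(cd,D(460,313),45))
print('shell top',onz(cs,S(495,257),68),onz(cd,D(533,383),68))
print('cup top',onz(cs,S(489,492),22),onz(cd,D(290,528),22))
print('jar top',onz(cd,D(439,172),75))
E
```

```text
sc LFT [579.7  74.  100. ]
sc LBB [720.3  42.8   0. ]
sc LFB [577.1  70.6   0. ]
sd LFT [578.4  70.9 100. ]
sd LFB [575.1  63.7   0. ]
sd LBB [725.1  43.5   0. ]
sd RFT [ 533.7 -176.9  100. ]
sd RBT [ 669.5 -202.2  100. ]
sd LBT [720.9  46.  100. ]
LFT [578.3  71.5  99. ]
tab [672.3 -75.3 254.9]
lid Lcorner [696.9  52.9 250.4]
lid Rcorner [ 652.9 -200.4  247.4]
Ldrawer front topL [530.2  66.8  50.2] [535.8  61.4  62. ]
Rdr topR [ 491.1 -161.5   62. ] [ 490.7 -156.    62. ]
Ldr top [517.1 -38.3  62. ] [536.8  71.7  62. ]
Lpull [515.5   9.1  45. ] Rpull [ 486.9 -107.6   45. ]
shell top [413.7 -22.6  68. ] [415.1 -21.5  68. ]
cup top [568.2 138.9  22. ] [571.5 139.   22. ]
jar top [ 538.2 -258.5   75. ]
```

The measurements agree. The chest is at about (629,-70) with a yaw of -10.2°, the lid is at about 1.36 rad, and the drawers are open about 37 and 44 mm. The shell is about 66 mm in front of the pulls. I'll lift, close the fingers and refine from above with the wrist camera.

```bash
cat >> h.py <<'E'
YAW=np.deg2rad(-10.2); C=np.array([629.3,-70.,0])
def setup():
    c,s=np.cos(YAW),np.sin(YAW)
    X=np.array([c,s,0]);Y=np.array([-s,c,0]);Z=np.array([0,0,1.])
    return X,Y,Z
X,Y,Z=setup()
ROT=np.c_[X,-Y,-Z]
def W(x,y,z): return C+x*X+y*Y+z*Z
def tocl(p): d=np.array(p)-C; return np.array([d@X,d@Y,d[2]])
def T(x,y,z): return W(x,y,z+173)   # tcp for tip centre at chest x,y,z
E
python3 - <<'E'
from rig import env
from h import *
o=env.observe(); p=np.array(o['position']); p[2]=480
env.line_to(p); env.close_gripper(20)
env.movep(T(-165,0,307),ROT)
o=env.observe(); print(o['t'],o['position'],o['gripper_width'],o['contact_force'])
c=env.calibration('wrist'); im=env.get_image('wrist'); cv2.imwrite('pics/wrist1.png',im[:,:,::-1])
np.savez('w1.npz',**c)
E
```

```text
4.075 [467.12487092 -41.566392   480.01495747] -0.2714808995912507 [ 0.73756975  0.49596106 -1.2009941 ]
```

View pics/wrist1.png

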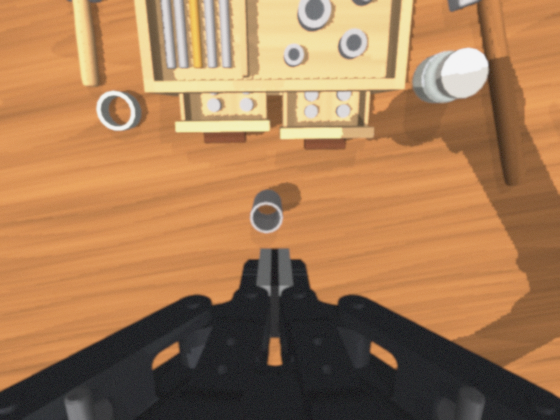

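The wrist view shows the rim's front edge from (145,92) to (408,88). The left pull is at about (225,142), the right pull at (324,148), and the shell's top ring at (267,217).

```bash
python3 - <<'E'
from h import *
np.set_printoptions(precision=1,suppress=True)
c=dict(np.load('w1.npz'))
for n,p,z in [('LFrim',(145,92),100),('RFrim',(409,88),100),('Ldr L',(176,132),62),('Ldr R',(270,131),62),('Rdr L',(281,139),62),('Rdr R',(373,137),62),('Lpull face',(225,142),45),('Rpull face',(324,148.5),45),('shell',(267,217),68),('cup',(119,111),22),('jar',(462,75),75)]:
    w=onz(c,p,z); print(n,w,tocl(w))
E
```

```text
LFrim [578.7  70.1 100. ] [-74.6 128.9 100. ]
RFrim [ 535.4 -190.2  100. ] [ -71.1 -134.9  100. ]
Ldr L [534.9  61.   62. ] [-116.1  112.2   62. ]
Ldr R [516.8 -45.3  62. ] [-115.1    4.4   62. ]
Rdr L [505.7 -56.1  62. ] [-124.1   -8.2   62. ]
Rdr R [ 489.1 -160.8   62. ] [-121.9 -114.2   62. ]
Lpull face [512.8  10.9  45. ] [-129.   59.   45.]
Rpull face [ 483.8 -105.6   45. ] [-136.9  -60.8   45. ]
shell [417.5 -23.3  68. ] [-216.7    8.4   68. ]
cup [571.9 136.1  22. ] [-93.  192.7  22. ]
jar [ 538.3 -256.    75. ] [ -56.6 -199.2   75. ]
```

Chest coordinates match the given sizes: drawer fronts 107 mm wide and pulls at ±60. I'll push the left drawer first, with force stops.

```bash
python3 - <<'E'
from rig import env
from h import *
np.set_printoptions(precision=1,suppress=True)
def st(n):
    o=env.observe(); print(n,round(o['t'],2),tocl(o['position']-np.array([0,0,173])),o['contact_force'])
env.movep(T(-154,62,150),ROT); st('above')
print(env.line_to(T(-154,62,38),rate=80,f_stop=5)); st('down')
print(env.line_to(T(-104,62,38),rate=40,f_stop=15)); st('push')
print(env.line_to(T(-92,62,38),rate=15,f_stop=8)); st('home')
cv2.imwrite('pics/side2.png',env.get_image('side')[75:275,190:400,::-1].repeat(3,0).repeat(3,1))
E
```

```text
above 4.84 [-153.4   61.6  150.4] [-0.7 -0.3  0.8]
False
down 6.39 [-153.8   62.    38.4] [0.2 0.2 0.7]
False
push 7.79 [-103.8   61.8   38.1] [ 0.   0.1 -0.4]
True
home 8.32 [-99.   61.9  37.5] [ 0.3 -0.3 -0.2]
```

View pics/side2.png

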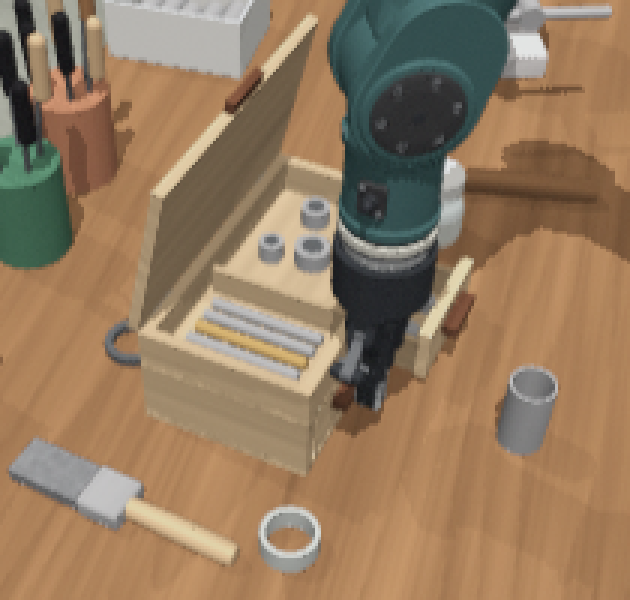

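The left drawer looks flush, and the force stop came at x=-99, where home is expected. The force reads about 0 now, so I'll press once more to confirm and then do the right drawer.

```bash
python3 - <<'E'
from rig import env
from h import *
np.set_printoptions(precision=1,suppress=True)
def st(n):
    o=env.observe(); print(n,round(o['t'],2),tocl(o['position']-np.array([0,0,173])),o['contact_force'])
print(env.line_to(T(-92,62,38),rate=15,f_stop=12)); st('home2')
env.line_to(T(-120,62,38),rate=60); env.line_to(T(-120,62,110),rate=120)
env.line_to(T(-165,-62,110),rate=120); st('above')
print(env.line_to(T(-165,-62,38),rate=80,f_stop=5)); st('down')
print(env.line_to(T(-104,-62,38),rate=40,f_stop=15)); st('push')
print(env.line_to(T(-92,-62,38),rate=15,f_stop=8)); st('home')
print(env.line_to(T(-91,-62,38),rate=15,f_stop=12)); st('home2')
env.line_to(T(-125,-62,38),rate=60); env.line_to(T(-125,-62,300),rate=150)
c=env.calibration('wrist');cv2.imwrite('pics/wrist3.png',env.get_image('wrist')[:,:,::-1]);np.savez('w3.npz',**c)
cv2.imwrite('pics/side3.png',env.get_image('side')[75:275,190:400,::-1].repeat(3,0).repeat(3,1)); st('up')
E
```

```text
False
home2 9.06 [-96.3  62.2  37.3] [-8.6  2.9  5.1]
above 11.68 [-164.6  -61.3  110.1] [ 0.6  0.5 -0.2]
False
down 12.72 [-164.8  -61.9   38.3] [-1.   0.7 -0.4]
False
push 14.4 [-104.   -62.2   38. ] [-0.5  0.4 -0.4]
True
home 15.03 [-96.3 -62.   37.4] [ 0.3  0.1 -1. ]
False
home2 15.62 [-93.9 -61.9  37.3] [-6.5  2.   3.9]
up 18.34 [-125.2  -62.   299.3] [ 0.6 -0.1 -0.2]
```

View pics/wrist3.png

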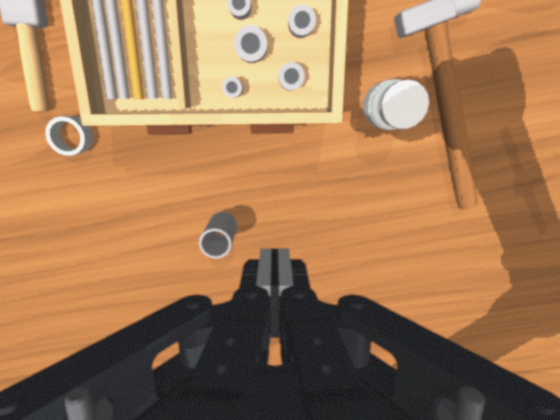

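View pics/side3.png

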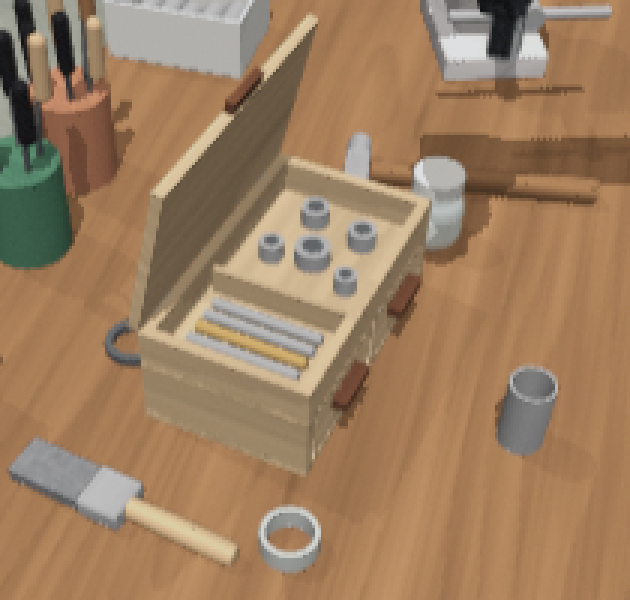

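Both drawers are home: the pulls sit equally just past the rim at (169,130) and (272,129), and nothing has shifted. Next is the lid. I'll come over the top and down behind it, then follow its arc with the fingertips.

```bash
python3 - <<'E'
from rig import env
from h import *
np.set_printoptions(precision=1,suppress=True)
def st(n):
    o=env.observe(); print(n,round(o['t'],2),tocl(o['position']-np.array([0,0,173])),o['contact_force'])
def A(th,r=115): 
    return T(75-r*np.cos(th)+10*np.sin(th)+11, 0, 100+r*np.sin(th)+10*np.cos(th))
ths=np.arange(1.4,0.05,-0.15)
q=[env.inverse_kinematics(p,ROT) is not None for p in [T(95,0,310),T(95,0,213)]+[A(t) for t in ths]]
print(q); assert all(q)
env.line_to(T(-60,0,310),rate=150); env.line_to(T(95,0,310),rate=150); st('over')
print(env.line_to(T(95,0,214),rate=100,f_stop=6)); st('behind')
for t in ths:
    s=env.line_to(A(t),rate=50,f_stop=20); st('%.2f %s'%(t,s))
    if s: break
    if abs(t-0.8)<.01 : cv2.imwrite('pics/side4.png',env.get_image('side')[75:275,190:400,::-1].repeat(3,0).repeat(3,1))
E
```

```text
[True, True, True, True, True, True, True, True, True, True, True]
over 20.27 [ 94.4  -0.  310. ] [ 0.2  0.  -0.3]
False
behind 21.38 [ 95.4   0.1 214.9] [-0.8  0.2  1.1]
1.40 False 21.91 [ 76.1  -0.  215.4] [ 0.1 -0.6  1. ]
1.25 False 22.41 [ 58.8  -0.  212.2] [ 0.1 -0.8 -0.2]
1.10 False 22.91 [ 41.7   0.1 206.5] [0.3 0.2 0.1]
0.95 False 23.41 [ 26.3   0.1 198.8] [-0.   0.3  0.2]
0.80 False 23.91 [ 12.2  -0.  188.8] [ 0.3  0.  -0.1]
0.65 False 24.46 [ -0.3  -0.  176.9] [-0.4 -0.1  0. ]
0.50 False 24.96 [-10.8  -0.1 163.3] [0.6 0.9 0. ]
0.35 False 25.46 [-19.1  -0.  148.2] [-0.4 -0.9  1.2]
0.20 False 25.96 [-25.1  -0.  132.1] [0.8 0.2 0.4]
```

View pics/side4.png

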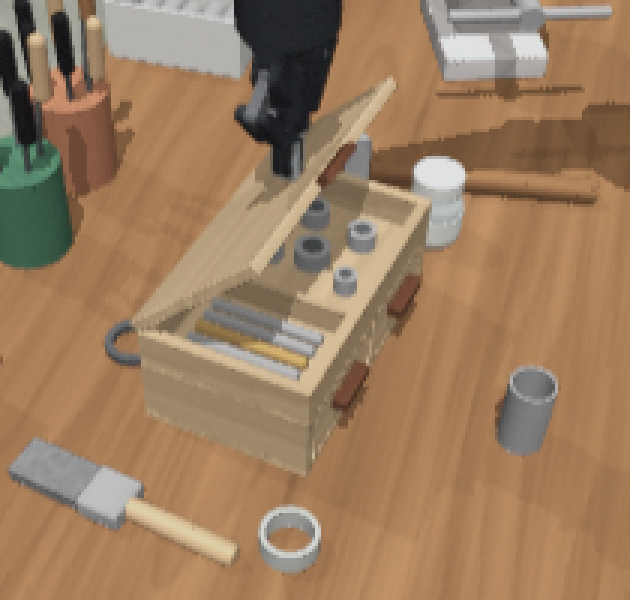

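The lid is following the fingertips smoothly, at about 0.8 rad in this picture. Now the last stretch down.

```bash
python3 - <<'E'
from rig import env
from h import *
np.set_printoptions(precision=1,suppress=True)
def st(n):
    o=env.observe(); print(n,round(o['t'],2),tocl(o['position']-np.array([0,0,173])),o['contact_force'])
print(env.line_to(T(-29,0,114),rate=40,f_stop=20)); st('a')
print(env.line_to(T(-29,0,103),rate=12,f_stop=12)); st('b')
print(env.line_to(T(-29,0,103),rate=12,f_stop=15)); st('c')
env.hold(.3); st('d')
env.line_to(T(-29,0,160),rate=60)
env.line_to(T(-150,0,300),rate=150)
cv2.imwrite('pics/side5.png',env.get_image('side')[75:275,190:400,::-1].repeat(3,0).repeat(3,1))
cv2.imwrite('pics/scene5.png',cv2.resize(env.get_image('scene')[90:270,180:360,::-1],(600,600),interpolation=cv2.INTER_CUBIC))
E
```

```text
False
a 26.58 [-29.3   0.  113.6] [ 0.1 -0.3  0.6]
True
b 27.08 [-29.1   0.1 110.6] [-0.1 -1.2  4.1]
True
c 27.38 [-29.    0.3 110.5] [ 0.1 -0.1  5.2]
d 27.68 [-29.    0.3 110.5] [-0.4 -0.2  5.9]
```

View pics/side5.png

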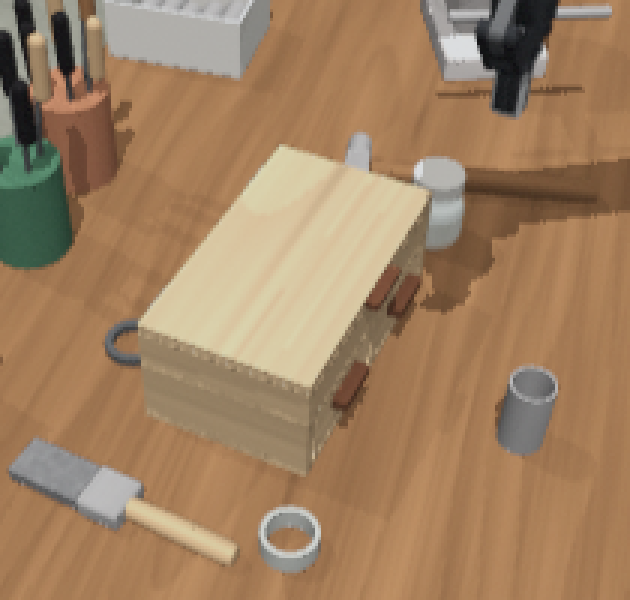

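View pics/scene5.png

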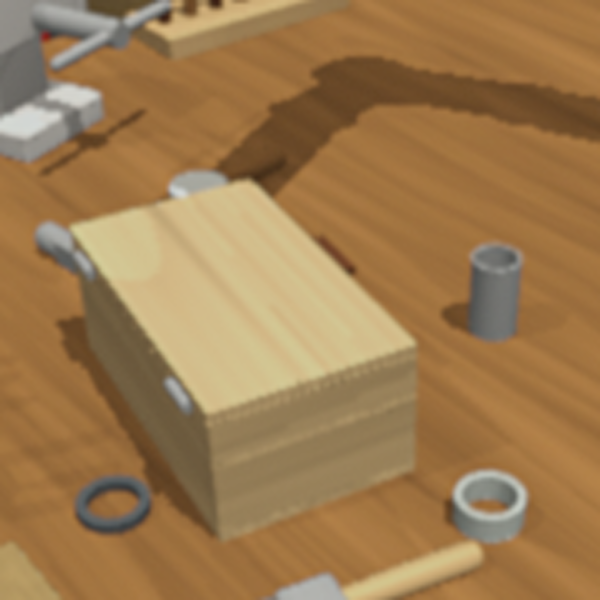

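The lid lies level on the rim; the fingertips met a hard stop at 110.5 mm, where a shut lid's top should be at 110. The shell, cup, lockring, jar and brush sit at the same pixels as before, and the arm is clear.

```bash
python3 - <<'E'
from rig import env
print(env.observe()['contact_force'],env.observe()['t']); env.close_job()
E
```

```text
[ 0.32300327 -0.39488477 -1.02993633] 30.1417
the job is handed in; nothing more can be done
```

The chest is closed and the job is handed in at about 30 s of the 64 s allowed. I pushed the left drawer home, then the right, with closed fingertips on the pulls, then swung the lid down along its arc from behind.

- **Drawers:** both ended against a firm stop, and the pictures afterwards show both pulls sitting level just past the rim. On the second, confirming press of each drawer, the 12 N force stop did not trigger. The readings there were about 9 N and 8 N against the stop, so I took both drawers as home.
- **Lid:** the fingertips met a hard stop at 110.5 mm, against 110 mm expected for a shut lid. That leaves it within about 0.005 rad of shut.
- **Loose things:** the shell, cup, jar, lockring, brush and the visible part of the mallet look unmoved in the last pictures. The screwdriver was outside those crops, so I did not check it again, but the arm never went near it.
- **Arm:** it was clear of everything when I handed in, with the wrist force reading about 1 N.

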